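# Fit the keyed tee handle on the leaning indexer shaft

### The job

Put the black tee handle on the leaning shaft of the grey indexing gearbox and push it fully home against the steel collar; it only goes down once one of its two inner notches meets the brass key on the shaft, so feel for the key by turning the handle under light pressure and do not force it. Then let go and move clear. Leave the loose aluminium nest block, the round black cap and the spanner where they are.

Things in the scene. Friction and masses are not known exactly. Their poses are not given: they have to be found in the camera images.
- handle_center (a point): Loose black tee handle, 0.25 to 0.5 kg, 92 mm tall, standing upright on its hub, grip bar on top. Point on the hub axis, half-way up, 46 mm above the foot; z points along the hub axis from foot to bar, x along the bar. Round hub 54 mm across, 0 to 61 mm above the foot; neck 14 mm wide (y) and 40 mm long, 61 to 66 mm; bar 66 to 92 mm.
- handle_bar (a point): Middle of the handle's grip bar, 79 mm above the foot, same axes as handle_center. The bar is 120 mm long (x), 16 mm wide (y), 26 mm high (z), black with an orange ring near each end.
- handle_foot (a point): Centre of the handle's open foot, same axes as handle_center. The bore is 26 mm across and 56 mm deep. Two equal notches at +x and -x (under the two ends of the bar), 10.8 mm wide at the bore and reaching out to 21 mm from the axis, run its whole depth; either may take the key. Orange marks on the hub show their sides.
- seat: Where the handle must end, fixed to the grey gearbox: origin on the shaft axis in the top face of the steel collar (60 mm across), 125 mm above the work surface. z points out along the shaft, which leans 30 deg from vertical, mostly to the robot's right (-y); x points uphill, square to the shaft; y is level. Fully home, the handle's foot lies at this origin. Housing top face (110 mm square) 13 mm below the origin.
- shaft_tip (a point): Tip of the steel shaft, 54 mm out from the seat along its z; same axes as the seat. The shaft is 22 mm thick from 0 to 44 mm above the seat, then a cone narrowing to 10 mm at the tip. The gearbox holds it: it does not turn under light forces.
- key_end (a point): Point on the shaft axis level with the upper end of the brass key, 22 mm out from the seat; same axes as the seat. The key is 8 mm wide, 0 to 22 mm above the seat, out to 17 mm from the axis. Its direction is not measured and varies: within 0.8 rad either side of the seat's +x. The handle's foot stops here unless a notch is within about 0.1 rad of the key.
- nest_center (a point): Loose square aluminium nest block, 90 x 90 x 46 mm, with a round bore 50 mm wide in its top; point at its centre. Leave alone.
- cap_center (a point): Loose round black cap without a bar, 64 mm across, 48 mm tall; point at its centre. Leave alone.
- spanner_grip (a point): Loose steel spanner, 180 mm long, lying flat beyond the other loose things; point on its handle. Leave alone.
Things that resemble listed ones, but are neither listed nor needed, are in the scene too. What is shaped like the part that bears handle_center but blue is not meant.

How it is judged:
By the outcome, as a careful person would: the job done as asked, in the order asked, and still so for the second after the job is handed in, with the robot touching nothing.
It also fails if it takes over 54 s, if anything falls off the work surface, if the arm or the gripper's body presses on something with over 40 N, if the wrist force passes 120 N, or if a joint passes its speed limit or range.

### The arm

A 6-joint arm with a two-finger parallel gripper is mounted at the origin on the work surface. World frame = base frame: x ahead of the robot, y to its left, z up, the work surface at z = 0. Lengths are in m, angles in rad, forces in N, time in s.
With the tool pointing down it reaches from about 0.35 to 1 m from the base axis. Payload 7.1 kg.
Tool frame: the origin (TCP) lies at the very end of the fingers, on their centre line; the grasp point (between the pads) lies 19 mm behind it; z points along the fingers, y is the line along which they close (so a half turn about z gives the same grasp; the last joint's range is limited). The gripper opens to 85 mm and grips with 20 to 120 N. Pads are 22 mm wide; open, the fingers measure 114 mm over their backs; the gripper's body (76 mm by 85 mm) begins 54 mm behind the grasp point. The pads swing forward as they close: fully open they stand 13 mm farther back than shut.
Start: joints at [-1.126, 0.423, 1.63, -0, 1.089, -0.019], TCP at [0.28, -0.559, 0.231] pointing down, gripper open.
Joint ranges: [-3, 3], [-0.9, 2.11], [0.09, 2.58], [-1.31, 4.45], [0.11, 2.69], [-2.54, 2.54]. Speed limits (rad/s): [2.39, 2.39, 3.01, 3.14, 3.14, 3.14].

### API

Orientations are given as a rotation vector (axis times angle).
In Python, from bench import * gives the robot as it stands.
- The arm moves only by the tool jog_arm, never from a script. Its arguments are lists of equal length, an entry for each row: "xyz": the shift along the tool's x, y, z in m, a list of three; "delta_rot": the turn, a rotation vector about the tool's x, y, z in degrees, a list of three; "grip": the finger opening in m, from 0 to 0.0854. A call has 1 to 20 rows; each row is the pose to reach, as a shift and turn from the pose commanded when the call began, along the tool's axes at that moment; what a row does not reach only later rows make up. A row lasts 1/10 s, in which the tool goes at most 50 mm and 8.59 degrees, less where a joint would pass 70% of its speed; a pose out of reach is approached as far as the arm can. A call with a gripper value outside its range is refused whole. The fingers move at their own pace and stop on an object; "force" is the grip in N (left out, the last holds). Time passes only in rows, so rows that repeat a pose let the fingers close. It gives the time, the measured TCP pose, the force, the opening and the grip force at its end, in the units of the state.
- read_state(): the state, without advancing time (a new reading comes with each control period).
- camera(name): name is "scene" or "top"; returns the picture (400x640x3 uint8, red, green, blue); there is no depth.
- calibration(name): a dict with "K" (3x3 intrinsics, pixels), "dist_coeffs" ([k1, k2, p1, p2, k3] as OpenCV has them; the pictures are not rectified), "world_to_cam" (4x4, takes a point from world to camera coordinates). Camera axes: x right, y up, looking along -z (the intrinsics and any distortion apply to the point x, -y, -z); pixel columns grow to the right and rows downward; lengths in m; the calibration is good to about 2 mm. A picture is of the moment at which its call begins. calibration takes no time and is no camera call.
- finish_job(): hands the job in; it is judged then, once.
The state is a dict: "t": time; "q": joint angles; "joint_velocities": joint speeds; "joint_efforts": joint torques, N m; "tcp_pos": TCP position; "eef_rot": TCP orientation; "contact_force": force on the tool from outside, world axes, zero at the start; "wrist_torque": the same for the moment, N m; "opening": finger opening in m; "gripper_force": force on a finger pad.
Only numpy, scipy, OpenCV 4.12 (cv2) and the standard library are available. Lean on these libraries where they do the work, as an engineer would, in place of code of your own. Each camera call takes 0.05 s, during which the arm holds its last target. There are 200 camera calls.

## Working session

There is one attempt and no reset: what is moved stays moved. The work goes in short steps, Python scripts to look and compute and a tool call to move; the robot and the scene stay as the last step left them, time stands still between calls to the robot, and variables do not carry over. Pictures are saved under pics/ and viewed, at most 10 in all, crops included, and the job is handed in when it is done.

Besides the shell and the picture viewer there is one more tool, called after "Emit:" as name(argument=value, ...), one argument or row to a line, values as JSON. jog_arm: Moves the arm, as the interface text tells. Its arguments: {"type":"object","properties":{"xyz":{"type":"array"},"delta_rot":{"type":"array"},"grip":{"type":"array"},"force":{"type":"number"}},"required":["xyz","delta_rot","grip"]}

```bash
mkdir -p pics; ls
python3 - <<'E'
from bench import *
import cv2, numpy as np
for n in("scene","top"):
    im=camera(n); cv2.imwrite(f"pics/{n}0.png",cv2.cvtColor(im,cv2.COLOR_RGB2BGR)); 
    c=calibration(n); print(n,c)
s=read_state(); print(s)
E
```

```text
pics
scene {'K': array([[487.38210492,   0.        , 321.53762811],
       [  0.        , 487.38210492, 207.53358918],
       [  0.        ,   0.        ,   1.        ]]), 'dist_coeffs': array([0.03112335, 0.        , 0.        , 0.        , 0.        ]), 'world_to_cam': array([[-0.7140906 ,  0.69993186,  0.0130386 ,  0.45291442],
       [-0.52935578, -0.55206458,  0.64421049,  0.15724943],
       [ 0.4581016 ,  0.4531226 ,  0.7647371 , -1.26815363],
       [ 0.        ,  0.        ,  0.        ,  1.        ]])}
top {'K': array([[398.53523949,   0.        , 313.36441051],
       [  0.        , 398.53523949, 201.31860397],
       [  0.        ,   0.        ,   1.        ]]), 'dist_coeffs': array([-0.02663998,  0.        ,  0.        ,  0.        ,  0.        ]), 'world_to_cam': array([[-0.02201646, -0.99958179,  0.01874881, -0.07554853],
       [ 0.99468728, -0.02001464,  0.10097841, -0.58019175],
       [-0.10056093,  0.02087239,  0.99471194, -0.98136353],
       [ 0.        ,  0.        ,  0.        ,  1.        ]])}
{'t': 0.1, 'q': array([-1.12600272e+00,  4.23751954e-01,  1.63061384e+00, -2.50936645e-05,
        1.08863438e+00, -1.89805607e-02]), 'joint_velocities': array([-0.00041259, -0.00307122, -0.00129894,  0.00038242, -0.00181955,
        0.00336016]), 'joint_efforts': array([-5.03555875e-04, -5.58424401e+01, -2.82446337e+01, -9.74005934e-05,
        3.02365697e-03,  2.22921295e-05]), 'tcp_pos': array([ 0.27939014, -0.55851245,  0.23063112]), 'eef_rot': array([-3.05616761e+00, -7.21686275e-01,  5.01075449e-04]), 'contact_force': array([ 0.06661378,  0.17561901, -0.39834508]), 'wrist_torque': array([-0.01661774, -0.0015141 ,  0.03383873]), 'gripper_force': 0.0, 'opening': 0.08537268787077706}
```

View pics/scene0.png

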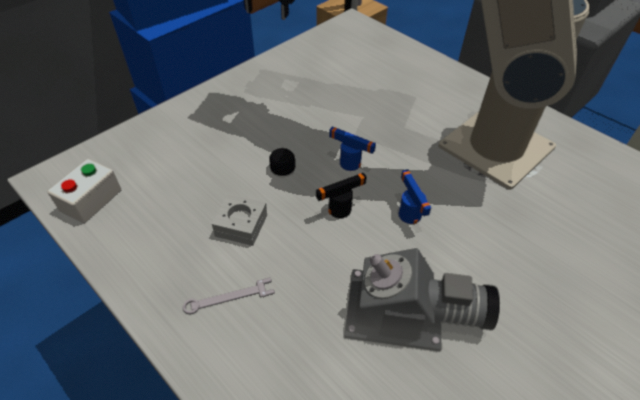

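View pics/top0.png

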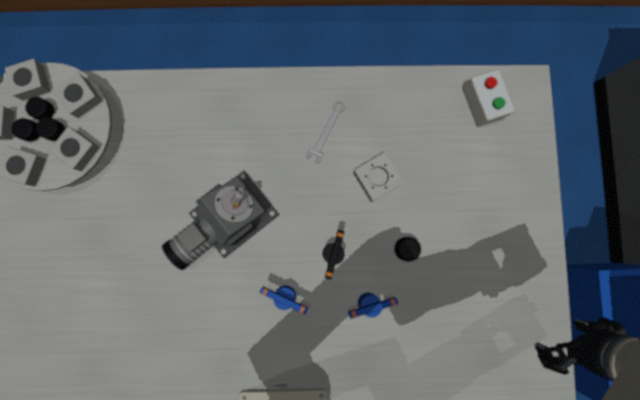

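The scene view shows the black handle at about (341,195) and the gearbox shaft at (383,265). In the top view the handle is at (334,250) and the shaft at (236,202). I'll enlarge both.

Run:
```python
import cv2, numpy as np
s=cv2.imread("pics/scene0.png"); t=cv2.imread("pics/top0.png")
def crop(im,x,y,w,h,f):
    c=cv2.resize(im[y:y+h,x:x+w],None,fx=f,fy=f,interpolation=cv2.INTER_CUBIC)
    c=np.clip(c.astype(float)*1.4,0,255).astype(np.uint8)
    for k in range(0,w,10): cv2.line(c,(k*f,0),(k*f,5 if k%20 else 12),(0,255,255),1); k%20==0 and cv2.putText(c,str(x+k),(k*f,24),0,.4,(0,255,255))
    for k in range(0,h,10): cv2.line(c,(0,k*f),(5 if k%20 else 12,k*f),(0,255,255),1); k%20==0 and cv2.putText(c,str(y+k),(14,k*f+4),0,.4,(0,255,255))
    return c
a=crop(s,340,240,100,100//2*1+10,8)
cv2.imwrite("pics/c1.png",np.vstack([np.hstack([crop(s,345,240,80,60,5),crop(s,305,165,80,60,5)]),np.hstack([crop(t,190,165,80,60,5),crop(t,295,220,80,60,5)])]))
```

```text
(no output)
```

View pics/c1.png

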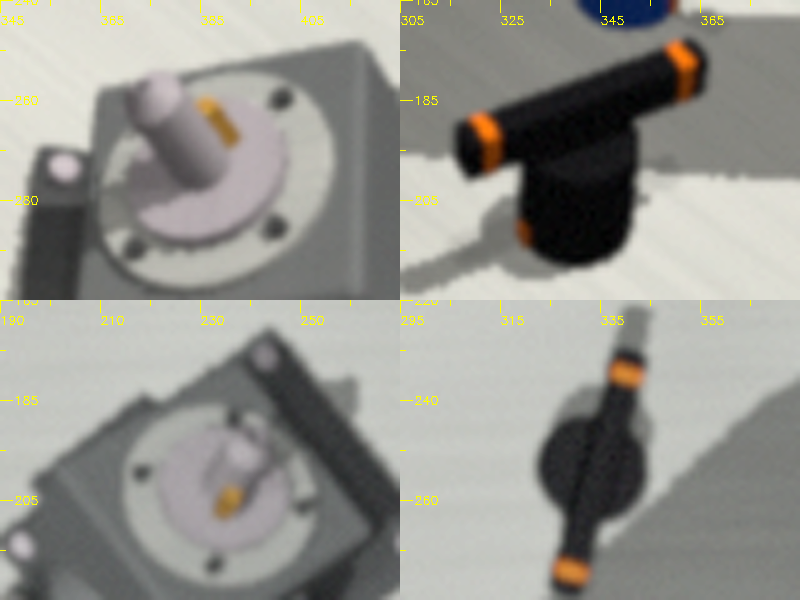

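```bash
cat > h.py <<'E'
from bench import *
import cv2, numpy as np
from scipy.optimize import least_squares
from scipy.spatial.transform import Rotation as R
def proj(n,P):
    c=calibration(n); P=np.atleast_2d(P); W=c["world_to_cam"]
    p=P@W[:3,:3].T+W[:3,3]; p=p*[1,-1,-1]
    return cv2.projectPoints(p,np.zeros(3),np.zeros(3),c["K"],c["dist_coeffs"])[0][:,0]
def seat(p):
    x,y,a=p; z=np.array([.5*np.cos(a),.5*np.sin(a),np.sqrt(.75)])
    X=np.array([-np.sqrt(.75)*np.cos(a),-np.sqrt(.75)*np.sin(a),.5])
    return np.array([x,y,.125]),np.c_[X,np.cross(z,X),z]
E
cat > m.py <<'E'
from h import *
def res(p):
    o,M=seat(p); f=lambda v:o+M@np.array(v)
    return np.r_[proj("scene",f([0,0,.054]))[0]-[377,257.3],proj("top",f([0,0,.054]))[0]-[238.6,195],
      (proj("top",f([0,0,0]))[0]-[235.4,203.3]), (proj("top",f([0,0,-.010]))[0]-[234.2,204.2]),(proj("scene",f([0,0,-.010]))[0]-[388.5,276])]
r=least_squares(res,[.6,.1,-1.5]); print("seat",r.x,r.fun.round(1))
def hr(p):
    x,y,a=p; d=np.array([np.cos(a),np.sin(a),0]); b=np.array([x,y,0])
    A=b+[0,0,.084]
    return np.r_[sum(proj("scene",[A+.05*d,A-.05*d]))/2-[341.9,186.2],sum(proj("top",[A+.05*d,A-.05*d]))/2-[334.8,254.5],
     np.r_[1]*0]
def dirr(p):
    e=hr(p); x,y,a=p; d=np.array([np.cos(a),np.sin(a),0]);A=np.array([x,y,.084])
    u=np.diff(proj("top",[A-.05*d,A+.05*d]),axis=0)[0]; v=np.array([11.2,-39.4]); 
    u2=np.diff(proj("scene",[A-.05*d,A+.05*d]),axis=0)[0]; v2=np.array([-39.4,14.4])
    cr=lambda u,v:(u[0]*v[1]-u[1]*v[0])/np.linalg.norm(v)
    return np.r_[e,cr(u,v),cr(u2,v2)]
q=least_squares(dirr,[.55,-.1,0]); print("handle",q.x,q.fun.round(1))
ov={}
for n,f in(("scene","pics/scene0.png"),("top","pics/top0.png")):
    im=cv2.imread(f); S=6
    o,M=seat(r.x); t=np.linspace(0,2*np.pi,60)[:,None]
    circ=lambda o,M,rad,z:o+np.hstack([rad*np.cos(t),rad*np.sin(t),0*t+z])@M.T
    hx=np.array([np.cos(q.x[2]),np.sin(q.x[2]),0]);H=np.c_[hx,np.cross([0,0,1],hx),[0,0,1]];ho=np.r_[q.x[:2],0]
    bx=lambda z:ho+np.array([[.06,.008,z],[-.06,.008,z],[-.06,-.008,z],[.06,-.008,z],[.06,.008,z]])@H.T
    L=[circ(o,M,.03,0),circ(o,M,.011,.044),circ(o,M,.005,.054),circ(o,M,.011,0)],[circ(ho,H,.027,0),circ(ho,H,.027,.061),bx(.066),bx(.092)]
    for i,g in enumerate(L):
        cx,cy=proj(n,(o,ho+[0,0,.05])[i])[0].astype(int)-[33,25]
        c=cv2.resize(im[cy:cy+50,cx:cx+66],None,fx=S,fy=S,interpolation=cv2.INTER_CUBIC); c=np.clip(c*1.4,0,255).astype(np.uint8)
        for P in g: cv2.polylines(c,[np.int32((proj(n,P)-[cx-.5,cy-.5])*S)],False,(0,255,0),1)
        ov[n,i]=c
cv2.imwrite("pics/ov1.png",np.vstack([np.hstack([ov["scene",0],ov["scene",1]]),np.hstack([ov["top",0],ov["top",1]])]))
E
python3 m.py
```

```text
seat [ 0.56709104  0.09671838 -0.85993206] [-2.3 -0.8  0.7 -1.6 -1.6  0.4 -1.4  1.3  1.1 -0.6]
handle [ 0.44536873 -0.13225139 -0.30749156] [-0.7 -0.9 -1.1  0.   0.  -0.1  0.1]
```

View pics/ov1.png

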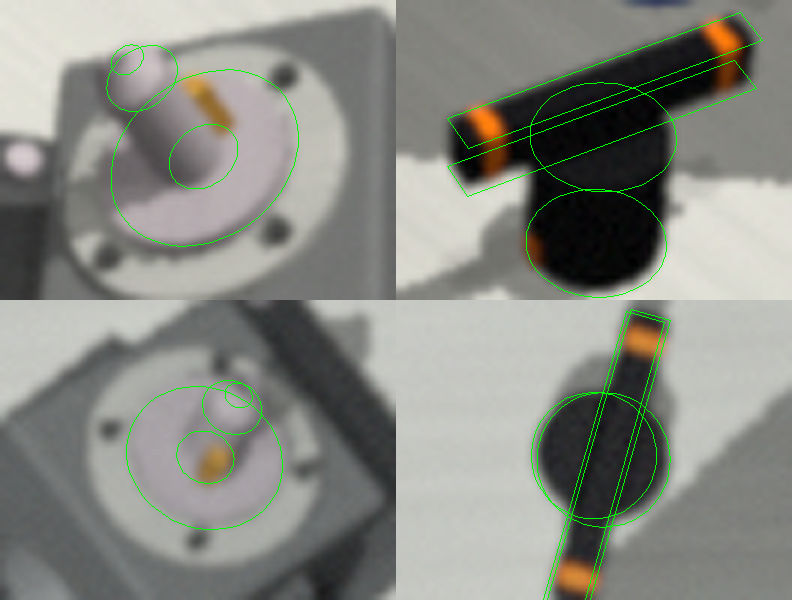

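```bash
cat > m2.py <<'E'
from h import *
S=lambda x,y:np.array([345+x/5-.4,240+y/5-.4]); T=lambda x,y:np.array([190+x/5-.4,165+(y-300)/5-.4])
HS=lambda x,y:np.array([305+(x-400)/5-.4,165+y/5-.4]); HT=lambda x,y:np.array([295+(x-400)/5-.4,220+(y-300)/5-.4])
def res(p,full=0):
    o,M=seat(p[:3]); Rb,ph,h,k=p[3:7]; hx,hy,ha=p[7:10]; so,to=p[10:12],p[12:14]
    f=lambda *v:o+M@np.array(v); b=lambda i:f(Rb*np.cos(ph+i*np.pi/2),Rb*np.sin(ph+i*np.pi/2),h)
    d=np.array([np.cos(ha),np.sin(ha),0]); A=np.array([hx,hy,.086])
    s=lambda P:proj("scene",P)[0]+so; t=lambda P:proj("top",P)[0]+to
    kp=f(.014*np.cos(k),.014*np.sin(k),.022)
    L=[t(b(0))-T(233,418),t(b(1))-T(143,472),t(b(2))-T(214,564),t(b(3))-T(303,506),
       s(b(1))-S(281,98),s(b(2))-S(275,228),s(b(3))-S(135,248)]
    L=L+[s(f(0,0,.052))-S(162,88),t(f(0,0,.052))-T(243,452),s(kp)-S(209,106),t(kp)-T(231,496),
     s(A+.05*d)-HS(486,140),s(A-.05*d)-HS(683,68),t(A+.05*d)-HT(627,374),t(A-.05*d)-HT(571,571)]
    return np.r_[np.concatenate(L),so*1,to*1]
best=None
for ph in(0,.4,.8,1.2,1.57,-.8,-.4,-1.2,3.14,2.4,-2.4):
    r=least_squares(res,[.567,.097,-1.2,.037,ph,-.008,0,.445,-.132,0.9,0,0,0,0],loss='soft_l1')
    if best is None or r.cost<best.cost: best=r
print(best.cost,best.x.round(4)); print(best.fun.reshape(-1,2).round(1).tolist())
np.save("fit.npy",best.x)
E
python3 m2.py
```

```text
Traceback (most recent call last):
  File "m2.py", line 17, in <module>
    r=least_squares(res,[.567,.097,-1.2,.037,ph,-.008,0,.445,-.132,0.9,0,0,0,0],loss='soft_l1')
  File "m2.py", line 13, in res
    s(A+.05*d)-HS(486,140),s(A-.05*d)-HS(683,68),t(A+.05*d)-HT(627,374),t(A-.05*d)-HT(571,571)]
                                                                        ~^^^^^^^^^
  File "m2.py", line 8, in <lambda>
    s=lambda P:proj("scene",P)[0]+so; t=lambda P:proj("top",P)[0]+to
                                                 ~~~~^^^^^^^^^
  File "h.py", line 6, in proj
    c=calibration(n); P=np.atleast_2d(P); W=c["world_to_cam"]
ValueError: time passes only in moves, steps and waits
```

```bash
sed -i 's/^def proj/from functools import lru_cache\ncalibration=lru_cache(None)(calibration)\ndef proj/' h.py
sed -i 's/s(b(1))-S(281,98),s(b(2))-S(275,228),s(b(3))-S(135,248)/s(b(2))-S(281,98),s(b(1))-S(275,228),s(b(0))-S(135,248)/; s/-.132,0.9,0/-.132,-.3,0/' m2.py; python3 m2.py
```

```text
6.071135834040808 [ 5.699e-01  9.720e-02 -9.409e-01 -3.750e-02  8.007e-01  7.000e-04
  9.108e-01  4.462e-01 -1.322e-01 -3.037e-01  1.554e-01  4.253e-01
  4.327e-01  9.960e-02]
[[-0.1, -0.2], [-0.4, -0.1], [-0.5, 0.0], [-0.4, 0.1], [0.5, -0.0], [0.3, -0.8], [0.2, -0.4], [-2.4, 0.4], [1.7, -1.6], [0.3, 0.5], [0.5, 0.7], [-0.9, 0.2], [0.2, -0.4], [-0.1, -0.5], [-0.4, 1.0], [0.2, 0.4], [0.4, 0.1]]
```

```bash
cat > ov.py <<'E'
from h import *
def panel(n,f,curves,c,w,h,S,off=(0,0),g=1.3):
    im=cv2.imread(f); cx,cy=int(c[0]-w/2),int(c[1]-h/2)
    a=cv2.resize(im[cy:cy+h,cx:cx+w],None,fx=S,fy=S,interpolation=cv2.INTER_CUBIC); a=np.clip(a*g,0,255).astype(np.uint8); b=a.copy()
    for P in curves: cv2.polylines(b,[np.int32((proj(n,P)+off-[cx-.5,cy-.5])*S)],False,(0,255,0),1)
    print(n,"crop origin",cx,cy,"scale",S)
    return np.vstack([a,b])
def circ(o,M,rad,z):
    t=np.linspace(0,2*np.pi,60)[:,None]
    return o+np.hstack([rad*np.cos(t),rad*np.sin(t),0*t+z])@M.T
E
python3 - <<'E'
from ov import *
p=np.load("fit.npy"); o,M=seat(p[:3]); L=[circ(o,M,.03,0),circ(o,M,.011,.044),circ(o,M,.005,.054),circ(o,M,.011,0),circ(o,M,.03,-.013)]
a=panel("scene","pics/scene0.png",L,(380,268),36,27,11,p[10:12]);b=panel("top","pics/top0.png",L,(236,201),36,27,11,p[12:14])
cv2.imwrite("pics/ov2.png",np.hstack([a,b]))
E
```

```text
scene crop origin 362 254 scale 11
top crop origin 218 187 scale 11
```

View pics/ov2.png

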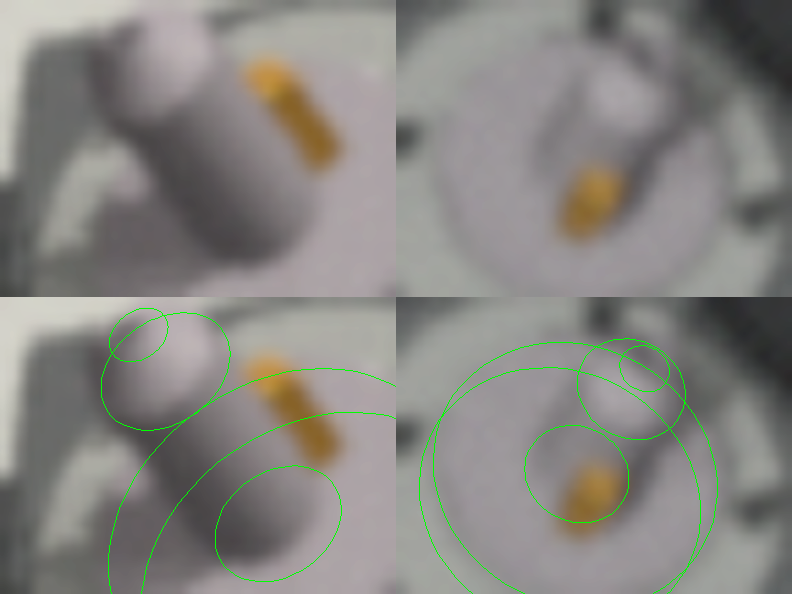

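```bash
python3 - <<'E'
s=open("m2.py").read()
s=s.replace("s(f(0,0,.052))-S(162,88),t(f(0,0,.052))-T(243,452)","s(f(0,0,.044))-[375.6,259.5],t(f(0,0,.044))-[239.2,194.7],s(f(0,0,0))-[384.5,272.4],t(f(0,0,0))-[234.5,202.3]")
s=s.replace("np.r_[np.concatenate(L),so*1,to*1]","np.r_[np.concatenate(L),so*1,to*1,(h+.009)/.003,0]")
open("m2.py","w").write(s)
E
python3 m2.py
python3 - <<'E'
from ov import *
p=np.load("fit.npy"); o,M=seat(p[:3]); k=p[6]; c,s=np.cos(k),np.sin(k)
kb=np.array([[.011,.004],[.017,.004],[.017,-.004],[.011,-.004]])@np.array([[c,s],[-s,c]])
kz=lambda z:o+np.c_[np.vstack([kb,kb[:1]]),np.full(5,z)]@M.T
L=[circ(o,M,.03,0),circ(o,M,.011,.044),circ(o,M,.005,.054),circ(o,M,.011,0),kz(.022),kz(0)]
a=panel("scene","pics/scene0.png",L,(384,270),44,36,8,p[10:12]);b=panel("top","pics/top0.png",L,(236,201),44,36,8,p[12:14])
cv2.imwrite("pics/ov3.png",np.hstack([a,b]))
E
```

```text
3.586169199530989 [ 0.5703  0.0944 -0.9187  0.0376 -2.3588 -0.0044  0.6927  0.446  -0.1325
 -0.303   0.1645  0.1621  0.0398 -0.2199]
[[0.1, 0.2], [-0.1, 0.3], [-0.1, 0.3], [-0.0, 0.3], [0.1, 0.3], [0.1, -0.3], [0.0, 0.1], [-0.5, -0.1], [0.5, -0.6], [0.9, 0.6], [0.3, -0.3], [-0.1, 0.2], [0.1, -0.2], [-0.9, -0.2], [0.2, -0.8], [-0.3, -0.8], [-0.6, 0.7], [0.2, 0.2], [0.0, -0.2], [1.5, 0.0]]
scene crop origin 362 252 scale 8
top crop origin 214 183 scale 8
```

View pics/ov3.png

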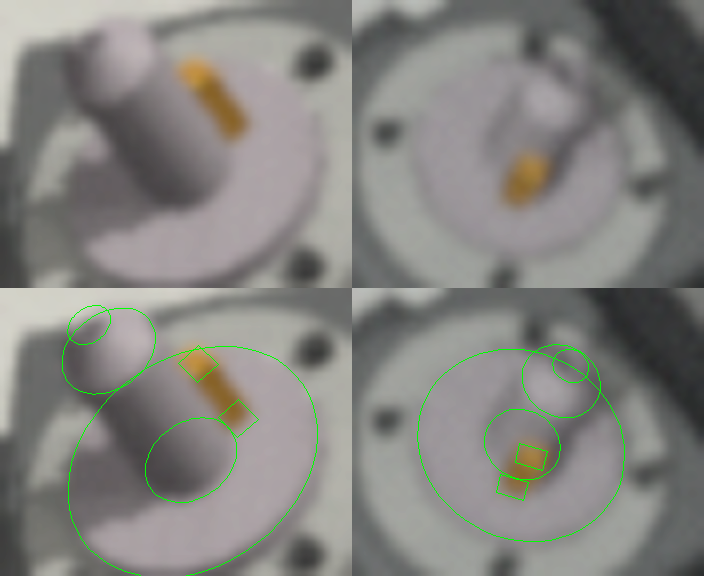

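The overlay fits to about 1 px: seat at about (0.570, 0.094), lean heading −0.92 rad, and key at about +0.7 rad. The handle is at (0.446, −0.1325), bar heading −0.303. I'll move above the handle first.

```bash
cat >> h.py <<'E'
p=np.load("fit.npy"); SO,SM=seat(p[:3])
def down(h):  # tool z down, tool x heading h
    x=np.array([np.cos(h),np.sin(h),0]); z=np.array([0,0,-1.]); return np.c_[x,np.cross(z,x),z]
def seatpose(k,d):  # TCP d out from seat origin; tool x along angle k in the seat frame
    x=SM@[np.cos(k),np.sin(k),0]; z=-SM[:,2]; return SO+SM[:,2]*d, np.c_[x,np.cross(z,x),z]
def delta(pos,Rt,s=None):
    s=s or read_state(); R0=R.from_rotvec(s["eef_rot"]).as_matrix()
    print("xyz",(R0.T@(np.array(pos)-s["tcp_pos"])).round(4).tolist(),"rot",np.degrees(R.from_matrix(R0.T@Rt).as_rotvec()).round(2).tolist(),"t",round(s["t"],2))
    print("F tool",(R0.T@s["contact_force"]).round(1),"T",(R0.T@s["wrist_torque"]).round(2),"q",s["q"].round(2),"open",round(s["opening"],4))
def inseat(s=None):
    s=s or read_state(); R0=R.from_rotvec(s["eef_rot"]).as_matrix(); X=SM.T@R0
    print("tcp in seat mm",(SM.T@(s["tcp_pos"]-SO)*1e3).round(1),"yaw",round(float(np.arctan2(X[1,0],X[0,0])),3),"F seat",(SM.T@s["contact_force"]).round(1),"T",(SM.T@s["wrist_torque"]).round(2),"t",round(s["t"],2))
E
python3 -c "
from h import *
delta([.446,-.1325,.17],down(2.839))"
```

```text
xyz [0.3396, -0.3064, 0.0611] rot [-0.04, -0.1, -136.09] t 0.1
F tool [ 0.1 -0.1  0.4] T [-0.02 -0.01 -0.03] q [-1.13  0.42  1.63 -0.    1.09 -0.02] open 0.0854
```

Emit:
jog_arm(
  xyz=[
    [0.34,-0.306,0.061],
    [0.34,-0.306,0.061],
    [0.34,-0.306,0.061],
    [0.34,-0.306,0.061],
    [0.34,-0.306,0.061],
    [0.34,-0.306,0.061],
    [0.34,-0.306,0.061],
    [0.34,-0.306,0.061],
    [0.34,-0.306,0.061],
    [0.34,-0.306,0.061],
    [0.34,-0.306,0.061],
    [0.34,-0.306,0.061],
    [0.34,-0.306,0.061],
    [0.34,-0.306,0.061],
    [0.34,-0.306,0.061],
    [0.34,-0.306,0.061],
    [0.34,-0.306,0.061],
    [0.34,-0.306,0.061],
    [0.34,-0.306,0.061],
  ],
  delta_rot=[
    [0,0,-136.1],
    [0,0,-136.1],
    [0,0,-136.1],
    [0,0,-136.1],
    [0,0,-136.1],
    [0,0,-136.1],
    [0,0,-136.1],
    [0,0,-136.1],
    [0,0,-136.1],
    [0,0,-136.1],
    [0,0,-136.1],
    [0,0,-136.1],
    [0,0,-136.1],
    [0,0,-136.1],
    [0,0,-136.1],
    [0,0,-136.1],
    [0,0,-136.1],
    [0,0,-136.1],
    [0,0,-136.1],
  ],
  grip=[0.05,0.05,0.05,0.05,0.05,0.05,0.05,0.05,0.05,0.05,0.05,0.05,0.05,0.05,0.05,0.05,0.05,0.05,0.05],
)

```text
t: 2.0
tcp_pos: [0.4467, -0.1331, 0.1702]
eef_rot: [-0.477, -3.105, -0.0]
contact_force: [-0.5, -0.4, -0.5]
opening: 0.0499
gripper_force: 0.0
```

Run:
```python
from ov import *
delta([.446,-.1325,.067],down(2.839))
for n in("scene","top"): cv2.imwrite(f"pics/{n}1.png",cv2.cvtColor(camera(n),cv2.COLOR_RGB2BGR))
a=panel("scene","pics/scene1.png",[],(341,175),90,75,4);b=panel("top","pics/top1.png",[],(334,250),90,75,4)
cv2.imwrite("pics/v1.png",np.hstack([a[:300],b[:300]]))
```

```text
xyz [0.0009, 0.0004, 0.1032] rot [0.0, -0.01, -0.13] t 2.0
F tool [ 0.3 -0.5  0.5] T [ 0.06 -0.02  0.01] q [-0.32  0.28  2.02  0.    0.84 -1.58] open 0.0499
scene crop origin 296 137 scale 4
top crop origin 289 212 scale 4
```

View pics/v1.png

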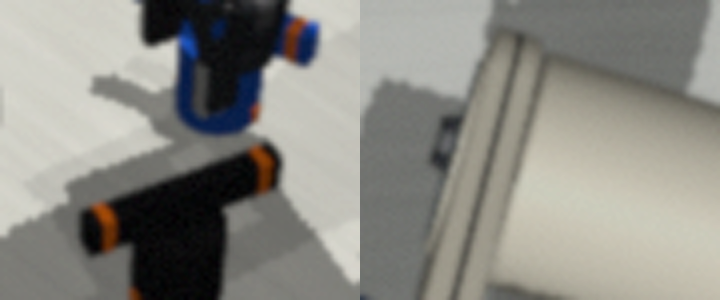

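The picture shows the gripper hanging over the black handle, which is undisturbed at about crop (180,200). The arm hides it from the top camera. I'll go down and grip the bar.

Emit:
jog_arm(
  xyz=[
    [0.001,0,0.03],
    [0.001,0,0.06],
    [0.001,0,0.085],
    [0.001,0,0.095],
    [0.001,0,0.102],
    [0.001,0,0.102],
    [0.001,0,0.102],
    [0.001,0,0.102],
    [0.001,0,0.102],
    [0.001,0,0.102],
    [0.001,0,0.102],
    [0.001,0,0.102],
  ],
  delta_rot=[
    [0,0,0],
    [0,0,0],
    [0,0,0],
    [0,0,0],
    [0,0,0],
    [0,0,0],
    [0,0,0],
    [0,0,0],
    [0,0,0],
    [0,0,0],
    [0,0,0],
    [0,0,0],
  ],
  grip=[0.05,0.05,0.05,0.05,0.05,0.05,0.01,0.01,0.01,0.01,0.01,0.01],
  force=90,
)

```text
t: 3.3
tcp_pos: [0.4466, -0.133, 0.0695]
eef_rot: [0.473, 3.104, -0.0]
contact_force: [-0.5, 0.7, 6.3]
opening: 0.014
gripper_force: 88.1
```

```bash
python3 -c "
from h import *
s=read_state();print(s['tcp_pos'],s['opening'],s['gripper_force'])
delta([.446,-.1325,.067],down(2.839),s)"
```

```text
[ 0.44656415 -0.13301591  0.06945284] 0.013978408062985673 88.06511163711548
xyz [0.0007, 0.0003, 0.0025] rot [0.0, 0.11, 0.0] t 3.3
F tool [ 0.7  0.6 -6.3] T [-0.07  0.24 -0.02] q [-0.32  0.47  2.07  0.    0.6  -1.58] open 0.014
```

Emit:
jog_arm(
  xyz=[
    [0,0,-0.02],
    [0,0,-0.05],
    [0,0,-0.1],
    [0,0,-0.14],
    [0,0,-0.17],
    [0,0,-0.17],
    [0,0,-0.17],
  ],
  delta_rot=[
    [0,0,0],
    [0,0,0],
    [0,0,0],
    [0,0,0],
    [0,0,0],
    [0,0,0],
    [0,0,0],
  ],
  grip=[0.01,0.01,0.01,0.01,0.01,0.01,0.01],
  force=100,
)

```text
t: 4.0
tcp_pos: [0.4455, -0.1327, 0.2384]
eef_rot: [0.473, 3.105, -0.0]
contact_force: [0.2, 0.6, -5.3]
opening: 0.0138
gripper_force: 98.5
```

Run:
```python
from ov import *
P,Q=seatpose(.70,.160); print(P); delta(P,Q)
s=read_state(); t=s["tcp_pos"]; print(t,s["opening"])
cv2.imwrite("pics/scene2.png",cv2.cvtColor(camera("scene"),cv2.COLOR_RGB2BGR))
c=proj("scene",t-[0,0,.02])[0]
hx=down(2.839)[:,0];H=np.c_[hx,np.cross([0,0,1],hx),[0,0,1]];ho=np.r_[t[:2],t[2]-.0685]
bx=lambda z:ho+np.array([[.06,.008,z],[-.06,.008,z],[-.06,-.008,z],[.06,-.008,z],[.06,.008,z]])@H.T
a=panel("scene","pics/scene2.png",[circ(ho,H,.027,0),bx(.066),bx(.092)],c,80,60,5,p[10:12],1.8)
cv2.imwrite("pics/v2.png",a)
```

```text
[0.61887113 0.03079197 0.26356406]
xyz [-0.1168, 0.2078, -0.0251] rot [-18.36, 23.79, -4.68] t 4.0
F tool [0.  0.6 5.3] T [ 0.06  0.03 -0.06] q [-0.32  0.18  1.97  0.    1.   -1.58] open 0.0138
[ 0.44548847 -0.1327485   0.238401  ] 0.013750019743146038
scene crop origin 304 108 scale 5
```

View pics/v2.png

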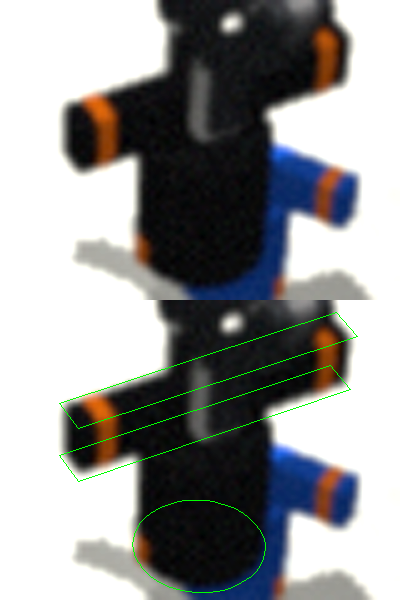

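The handle hangs straight in the grip, with the bar centred on the finger, and is clear of the table. The weight reads about 5 N. Next is the pose above the shaft.

Emit:
jog_arm(
  xyz=[
    [-0.02,0.03,-0.05],
    [-0.04,0.07,-0.08],
    [-0.06,0.11,-0.08],
    [-0.08,0.15,-0.08],
    [-0.117,0.208,-0.07],
    [-0.117,0.208,-0.06],
    [-0.117,0.208,-0.04],
    [-0.117,0.208,-0.025],
    [-0.117,0.208,-0.025],
    [-0.117,0.208,-0.025],
    [-0.117,0.208,-0.025],
    [-0.117,0.208,-0.025],
  ],
  delta_rot=[
    [0,0,0],
    [-4,5,-1],
    [-8,10,-2],
    [-12,16,-3],
    [-18.4,23.8,-4.7],
    [-18.4,23.8,-4.7],
    [-18.4,23.8,-4.7],
    [-18.4,23.8,-4.7],
    [-18.4,23.8,-4.7],
    [-18.4,23.8,-4.7],
    [-18.4,23.8,-4.7],
    [-18.4,23.8,-4.7],
  ],
  grip=[0.01,0.01,0.01,0.01,0.01,0.01,0.01,0.01,0.01,0.01,0.01,0.01],
  force=100,
)

```text
t: 5.25
tcp_pos: [0.6198, 0.0306, 0.2647]
eef_rot: [-0.298, -2.717, -0.531]
contact_force: [0.0, 0.8, -3.9]
opening: 0.0137
gripper_force: 99.2
```

Run:
```python
from ov import *
delta(*seatpose(.70,.130)); s=read_state(); inseat(s)
Q=R.from_rotvec(s["eef_rot"]).as_matrix(); t=s["tcp_pos"]
H=np.c_[Q[:,0],-Q[:,1],-Q[:,2]]; ho=t+Q[:,2]*.0685
bx=lambda z:ho+np.array([[.06,.008,z],[-.06,.008,z],[-.06,-.008,z],[.06,-.008,z],[.06,.008,z]])@H.T
L=[circ(ho,H,.027,0),circ(ho,H,.027,.061),bx(.066),bx(.092),circ(SO,SM,.005,.054),circ(SO,SM,.011,.044),circ(SO,SM,.011,0)]
for n in("scene","top"): cv2.imwrite(f"pics/{n}3.png",cv2.cvtColor(camera(n),cv2.COLOR_RGB2BGR))
a=panel("scene","pics/scene3.png",L,proj("scene",ho)[0],64,48,6,p[10:12],1.6);b=panel("top","pics/top3.png",L,proj("top",ho)[0],64,48,6,p[12:14],1.6)
cv2.imwrite("pics/v3.png",np.hstack([a,b]))
```

```text
xyz [0.0005, -0.0005, 0.0314] rot [0.06, 0.07, 0.04] t 5.25
F tool [-1.4 -0.5  3.7] T [ 0.42 -0.5   0.03] q [-0.14  0.56  1.41  0.36  1.56 -1.57] open 0.0137
tcp in seat mm [-1.000e-01 -6.000e-01  1.614e+02] yaw 0.701 F seat [-1.4 -0.5 -3.7] T [ 0.    0.65 -0.03] t 5.25
scene crop origin 330 219 scale 6
top crop origin 213 160 scale 6
```

View pics/v3.png

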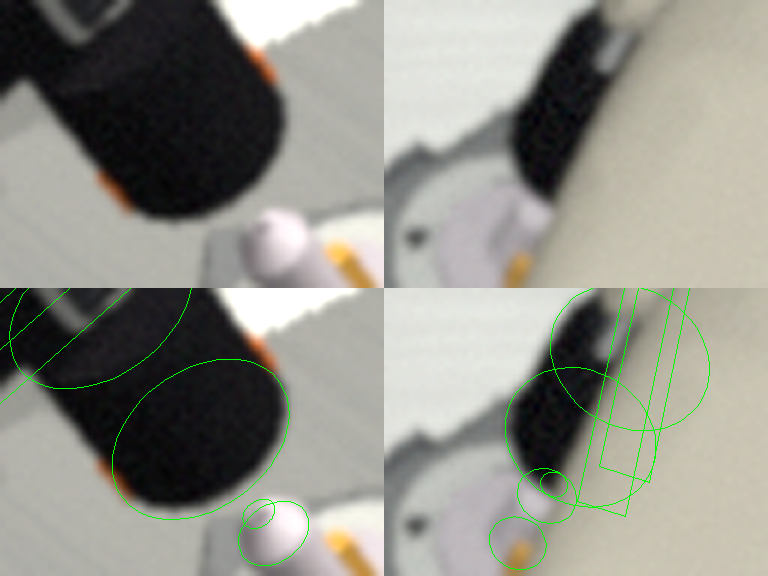

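The foot sits about 37 mm above the tip and coaxial to about 2 mm, with the shaft tip at crop (275,240). I'll lower over the cone.

Emit:
jog_arm(
  xyz=[
    [0,-0.0005,0.015],
    [0,-0.0005,0.03],
    [0,-0.0005,0.038],
    [0,-0.0005,0.044],
    [0,-0.0005,0.05],
    [0,-0.0005,0.056],
    [0,-0.0005,0.056],
    [0,-0.0005,0.056],
  ],
  delta_rot=[
    [0,0,0],
    [0,0,0],
    [0,0,0],
    [0,0,0],
    [0,0,0],
    [0,0,0],
    [0,0,0],
    [0,0,0],
  ],
  grip=[0.01,0.01,0.01,0.01,0.01,0.01,0.01,0.01],
)

```text
t: 6.15
tcp_pos: [0.6025, 0.0527, 0.2148]
eef_rot: [-0.298, -2.714, -0.531]
contact_force: [0.0, -0.1, -3.8]
opening: 0.0145
gripper_force: 99.3
```

```bash
python3 -c "
from h import *
inseat();delta(*seatpose(.7,.092))"
```

```text
tcp in seat mm [ -0.7  -0.2 104.1] yaw 0.7 F seat [-2.   0.  -3.3] T [-0.01  0.56 -0.01] t 6.15
xyz [0.0007, 0.0003, 0.0121] rot [0.05, -0.05, 0.02] t 6.15
F tool [-1.5 -1.3  3.3] T [ 0.35 -0.44  0.01] q [-0.11  0.59  1.5   0.37  1.45 -1.59] open 0.0145
```

Emit:
jog_arm(
  xyz=[
    [0,0,0.004],
    [0,0,0.008],
    [0,0,0.012],
    [0,0,0.014],
    [0,0,0.016],
    [0,0,0.018],
    [0,0,0.018],
  ],
  delta_rot=[
    [0,0,0],
    [0,0,0],
    [0,0,0],
    [0,0,0],
    [0,0,0],
    [0,0,0],
    [0,0,0],
  ],
  grip=[0.01,0.01,0.01,0.01,0.01,0.01,0.01],
)

```text
t: 6.85
tcp_pos: [0.5967, 0.06, 0.1989]
eef_rot: [-0.298, -2.714, -0.531]
contact_force: [-0.3, -0.2, -3.8]
opening: 0.014
gripper_force: 99.2
```

```bash
python3 -c "
from h import *
inseat()"
```

```text
tcp in seat mm [-0.6 -0.  85.7] yaw 0.7 F seat [-1.9  0.3 -3.3] T [-0.    0.6   0.08] t 6.85
```

Emit:
jog_arm(
  xyz=[
    [0,0,0.003],
    [0,0,0.006],
    [0,0,0.009],
    [0,0,0.012],
    [0,0,0.012],
  ],
  delta_rot=[
    [0,0,0],
    [0,0,0],
    [0,0,0],
    [0,0,0],
    [0,0,0],
  ],
  grip=[0.01,0.01,0.01,0.01,0.01],
)

```text
t: 7.35
tcp_pos: [0.5928, 0.0648, 0.1883]
eef_rot: [-0.297, -2.713, -0.531]
contact_force: [-1.0, -0.8, -3.5]
opening: 0.0142
gripper_force: 99.2
```

```bash
python3 -c "
from h import *
inseat()"
```

```text
tcp in seat mm [-0.5  0.1 73.3] yaw 0.7 F seat [-1.8  1.3 -3. ] T [-0.04  0.58  0.  ] t 7.35
```

The key slid into the notch and the foot is well below the key end. I'll press lightly until it meets the collar.

Emit:
jog_arm(
  xyz=[
    [0,0,0.0015],
    [0,0,0.003],
    [0,0,0.0045],
    [0,0,0.006],
    [0,0,0.0075],
    [0,0,0.0075],
  ],
  delta_rot=[
    [0,0,0],
    [0,0,0],
    [0,0,0],
    [0,0,0],
    [0,0,0],
    [0,0,0],
  ],
  grip=[0.01,0.01,0.01,0.01,0.01,0.01],
)

```text
t: 7.95
tcp_pos: [0.5918, 0.0667, 0.1844]
eef_rot: [-0.297, -2.717, -0.531]
contact_force: [-0.7, -5.6, 11.1]
opening: 0.0141
gripper_force: 101.4
```

```bash
python3 -c "
from h import *
inseat()"
```

```text
tcp in seat mm [-0.6 -0.3 68.9] yaw 0.701 F seat [ 2.1  4.  11.7] T [ 0.87  0.08 -0.13] t 7.95
```

Emit:
jog_arm(
  xyz=[
    [0,0,0.001],
    [0,0,0.002],
    [0,0,0.002],
  ],
  delta_rot=[
    [0,0,0],
    [0,0,0],
    [0,0,0],
  ],
  grip=[0.01,0.01,0.01],
)

```text
t: 8.25
tcp_pos: [0.5919, 0.0668, 0.1844]
eef_rot: [-0.297, -2.718, -0.531]
contact_force: [-0.1, -9.8, 19.5]
opening: 0.0142
gripper_force: 103.0
```

```bash
python3 -c "
from h import *
inseat()"
```

```text
tcp in seat mm [-0.7 -0.4 68.9] yaw 0.702 F seat [ 3.   6.  20.8] T [ 1.51 -0.31 -0.13] t 8.25
```

It stops firmly at 68.9 mm, which matches the grasp offset for fully home. I'll relax the load, open and back off along the shaft.

Emit:
jog_arm(
  xyz=[
    [0,0,-0.003],
    [0,0,-0.003],
    [0,0,-0.003],
    [0,0,-0.003],
    [0,0,-0.003],
    [0,0,-0.003],
    [0,0,-0.003],
    [0,0,-0.01],
    [0,0,-0.03],
    [0,0,-0.06],
    [0,0,-0.1],
    [0,0,-0.14],
    [0,0,-0.16],
    [0,0,-0.16],
  ],
  delta_rot=[
    [0,0,0],
    [0,0,0],
    [0,0,0],
    [0,0,0],
    [0,0,0],
    [0,0,0],
    [0,0,0],
    [0,0,0],
    [0,0,0],
    [0,0,0],
    [0,0,0],
    [0,0,0],
    [0,0,0],
    [0,0,0],
  ],
  grip=[0.01,0.01,0.05,0.05,0.05,0.05,0.05,0.05,0.05,0.05,0.05,0.05,0.05,0.05],
)

```text
t: 9.65
tcp_pos: [0.641, 0.0033, 0.3223]
eef_rot: [-0.299, -2.721, -0.532]
contact_force: [0.6, 0.1, 0.4]
opening: 0.0502
gripper_force: 0.0
```

Run:
```python
from ov import *
inseat()
k=.70; Z=SM[:,2]; X=SM@[np.cos(k),np.sin(k),0]; H=np.c_[X,np.cross(Z,X),Z]
bx=lambda z:SO+np.array([[.06,.008,z],[-.06,.008,z],[-.06,-.008,z],[.06,-.008,z],[.06,.008,z]])@H.T
L=[circ(SO,H,.027,0),circ(SO,H,.027,.061),bx(.066),bx(.092)]
cv2.imwrite("pics/scene4.png",cv2.cvtColor(camera("scene"),cv2.COLOR_RGB2BGR))
a=panel("scene","pics/scene4.png",L,proj("scene",SO+.04*Z)[0],80,50,6,p[10:12],1.6)
cv2.imwrite("pics/v4.png",a)
```

```text
tcp in seat mm [ -1.2  -0.9 228.5] yaw 0.701 F seat [-0.1 -0.5  0.5] T [ 0.02  0.23 -0.02] t 9.65
scene crop origin 335 235 scale 6
```

View pics/v4.png

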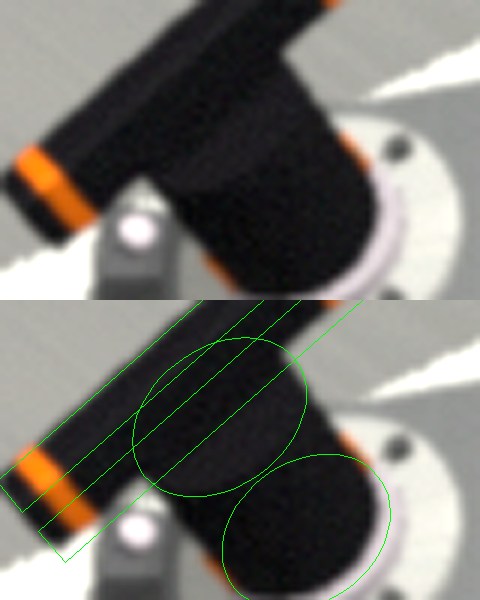

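The handle sits on the collar with the bar on the expected lines and only a thin rim showing at about crop (395,220). I'll nudge the bar top with closed fingers to confirm that opening the pads didn't lift it.

Emit:
jog_arm(
  xyz=[
    [0.001,-0.001,0.03],
    [0.001,-0.001,0.07],
    [0.001,-0.001,0.1],
    [0.001,-0.001,0.12],
    [0.001,-0.001,0.126],
    [0.001,-0.001,0.129],
    [0.001,-0.001,0.131],
    [0.001,-0.001,0.133],
    [0.001,-0.001,0.135],
    [0.001,-0.001,0.137],
    [0.001,-0.001,0.138],
    [0.001,-0.001,0.138],
  ],
  delta_rot=[
    [0,0,0],
    [0,0,0],
    [0,0,0],
    [0,0,0],
    [0,0,0],
    [0,0,0],
    [0,0,0],
    [0,0,0],
    [0,0,0],
    [0,0,0],
    [0,0,0],
    [0,0,0],
  ],
  grip=[0.0,0.0,0.0,0.0,0.0,0.0,0.0,0.0,0.0,0.0,0.0,0.0],
)

```text
t: 10.9
tcp_pos: [0.5984, 0.0572, 0.2039]
eef_rot: [-0.298, -2.721, -0.532]
contact_force: [1.1, -8.0, 20.6]
opening: 0.0001
gripper_force: 10.4
```

```bash
python3 -c "
from h import *
inseat()"
```

```text
tcp in seat mm [-0.9  0.3 91.6] yaw 0.702 F seat [ 4.2  4.  21.3] T [ 0.86 -0.43 -0.01] t 10.9
```

Bar top is at 91.6 mm under 21 N, against 92 mm nominal, so the handle is fully home. I'll retreat and hand in.

Emit:
jog_arm(
  xyz=[
    [0,0,-0.01],
    [0,0,-0.04],
    [0,0,-0.08],
    [0,0,-0.12],
    [0,0,-0.14],
    [0,0,-0.14],
    [0,0,-0.14],
  ],
  delta_rot=[
    [0,0,0],
    [0,0,0],
    [0,0,0],
    [0,0,0],
    [0,0,0],
    [0,0,0],
    [0,0,0],
  ],
  grip=[0.0,0.0,0.0,0.0,0.0,0.0,0.0],
)

```text
t: 11.6
tcp_pos: [0.6381, 0.0031, 0.3203]
eef_rot: [-0.298, -2.714, -0.531]
contact_force: [-0.8, 0.5, -0.0]
opening: 0.0002
gripper_force: 0.0
```

```bash
python3 -c "
from h import *
inseat(); 
a=cv2.imread('pics/scene4.png').astype(int); b=cv2.cvtColor(camera('scene'),cv2.COLOR_RGB2BGR).astype(int)
c=proj('scene',SO+.03*SM[:,2])[0].astype(int); print('diff',abs(a-b)[c[1]-15:c[1]+15,c[0]-15:c[0]+15].mean())
print(finish_job())"
```

```text
tcp in seat mm [ -0.8   1.5 226. ] yaw 0.7 F seat [ 0.8  0.3 -0.5] T [0.03 0.2  0.01] t 11.6
diff 1.7755555555555556
the job is handed in; nothing more can be done
None
```

The black tee handle is on the shaft, keyed and fully home against the collar; the arm has let go and moved clear, the nest block, cap and spanner were not touched, and the job was handed in at about 11.7 s.

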